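# Find and seat the loose cell cover on the wind-up radio

### The job

One of the four identical covers on top of the radio has not been pressed home. Without picking anything up, press each lightly on a rib near its edge until you find the one that rocks, then press that cover firmly down in the middle until it is fully home and level, and move clear. Leave the tuning lever and everything else on the board where it is, and press no harder than a thumb would.

Things in the scene. Friction and masses are not known exactly. Their poses are not given: they have to be found in the camera images.
- radio: red wind-up radio, 120 mm deep (its x) x 270 mm long (its y) x 85 mm high, standing firmly on rubber feet (it does not slide). Origin: centre of its underside, on the board; z up. Along its flat top (85 mm above the board), in a row along its y, are four identical cream covers, 48 mm apart; a white-tipped tuning lever stands at the +y end of the top, beyond the covers.
- well1 (a point): the point on the radio's top face under the middle of the cover at place 1 (far end from the lever); axes as the radio's. All covers: a level plate 48 mm along x, 40 mm along y, 5 mm thick, with a round middle pad (16 mm diameter) and a rib along its -x and its +x edge (5 mm wide, 36 mm along y, middle 21.5 mm from the cover's centre). Pad and ribs are 3 mm high.
- well2 (a point): the point on the radio's top face under the middle of the cover at place 2; axes as the radio's. Heights, all covers: the tops of ribs and pad stand 11.0 to 13.5 mm above the radio's top. Gaskets differ, so a firm cover may stand as high as the loose one (13.5 mm unseated, 11.0 mm seated): height does not tell which is loose. Which place has the loose one changes every time.
- well3 (a point): the point on the radio's top face under the middle of the cover at place 3; axes as the radio's. Behaviour: the three firm covers do not move at all. The loose one rocks about the radio's y axis: with less than 1 N on one rib, that rib sinks about 3.5 mm and the other rises; let go, it springs level. Pressing a rib never seats it.
- well4 (a point): the point on the radio's top face under the middle of the cover at place 4 (next to the lever); axes as the radio's. Seating the loose cover: a press on its middle pad of 10 N (up to about 15 N if a few mm off centre) slides it 2.5 mm straight down, where it stops and stays and can no longer be rocked (only a hard press on a rib, over 20 N, could prise it up again).
- rock (a joint): tilt of the loose cover, rad: 0 level; positive when its +x rib (radio's x) is down, negative when its -x rib is down; stops at about 0.17 either way while unseated. It does not tell in which place the cover is.
- seat (a joint): how far the loose cover has been pushed down on to its seat, m: 0 at the start, 0.0025 fully home; stays where it is left.
- tuner_tip (a point): white tip of the radio's tuning lever, 34 mm above the radio's top, 105 mm from the radio's middle towards its +y; the lever swings along the radio's x and starts anywhere. To be left alone.
- saucer: white ceramic saucer, 144 mm across, 20 mm high; loose, to be left where it is. Origin: middle of its underside.
- jelly_tub: closed white tub of petroleum jelly with a blue lid, 62 mm across, 55 mm high; loose, to be left where it is. Origin: middle of its underside.
- hair_clip: purple plastic hair clip, 75 x 40 mm, 38 mm high; loose, to be left where it is. Origin: middle of its underside.
- keyring: aluminium keyring with two flat keys, about 70 mm across, 4 mm thick; loose, to be left where it is. Origin: centre of its ring, underside.
- torch: small yellow torch lying down, 145 x 34 mm, 34 mm high; loose, to be left where it is. Origin: middle of its underside.
- card_box: flat green card box, 65 x 92 mm, 20 mm high; loose, to be left where it is. Origin: middle of its underside.

How it is judged:
By the outcome, as a careful person would: the job done as asked, in the order asked, and still so for the second after the job is handed in, with the robot touching nothing.
It also fails if it takes over 48 s, if anything falls off the work surface, if the arm or the gripper's body presses on something with over 40 N, if the wrist force passes 120 N, or if a joint passes its speed limit or range.

### The arm

A 6-joint arm with a two-finger parallel gripper is mounted at the origin on the work surface. World frame = base frame: x ahead of the robot, y to its left, z up, the work surface at z = 0. Lengths are in m, angles in degrees, forces in N, time in s.
With the tool pointing down it reaches from about 0.375 to 0.9 m from the base axis. Payload 3.1 kg.
Tool frame: the origin (TCP) lies on the centre line of the jaws, within the pads' length; the fingertips stand 25 mm ahead of it and the grasp point (between the pads) lies 6 mm ahead of it; y points along the fingers, x is the direction in which the jaws open and shut, and the axes are right-handed (so a half turn about y gives the same grasp; the last joint's range is limited). The gripper opens to 87 mm and grips with 3 to 60 N. Pads are 19 mm wide; open, the fingers measure 117 mm over their backs; the gripper's body (75 mm by 190 mm) begins 51 mm behind the grasp point.
Start: joints at [-85.686, 30.224, 82.088, -0, 67.689, -10.227], TCP at [0.157, -0.605, 0.248] pointing down, gripper open.
Joint ranges: [-176.69, 176.69], [-43.24, 126.21], [12.49, 139.97], [-82, 262], [0, 151.66], [-163.58, 163.58]. Speed limits (degrees/s): [159.86, 159.86, 180, 180, 180, 180].

### API

Orientations are given as a 3x3 rotation matrix whose columns are the frame's x, y, z axes.
In Python, from rig import * gives the robot as it stands.
- The arm moves only by the tool play_rows, never from a script. Its argument "commands" is a list of rows, each a list of 2 entries, a list of its own where there are three numbers: the shift along the world's x, y, z in m, then the turn, a rotation vector about the world's x, y, z in rad. A call has 1 to 10 rows; each row is the pose to reach, as a shift and turn from the pose commanded when the call began; what a row does not reach only later rows make up. A row lasts 1/8 s, in which the tool goes at most 62.5 mm and 10.7 degrees, less where a joint would pass 70% of its speed; a pose out of reach is approached as far as the arm can. A call with a gripper value outside its range is refused whole. "gripper" is the finger opening in m, from 0 to 0.087, set as the call begins (left out, the last holds). The fingers move at their own pace and stop on an object; the grip force is fixed at half the most. Time passes only in rows, so rows that repeat a pose let the fingers close. It gives the time, the measured TCP pose, the force and the opening at its end, in the units of the state.
- read_state(): the state, without advancing time (a new reading comes with each control period).
- capture(name): name is "side" or "top"; returns a dict with "frame" (384x512x3 uint8, red, green, blue), "depth" (384x512 float32, m along the optical axis (not along the pixel's ray), 0 where there is no reading), "mtx" (3x3 intrinsics, pixels), "dist_coeffs" ([k1, k2, p1, p2, k3] as OpenCV has them; the pictures are not rectified), "cam_to_world" (4x4, takes a point from camera to world coordinates). Camera axes: x right, y down, z forward; pixel columns grow to the right and rows downward; lengths in m; the calibration is good to about 2 mm. A picture is of the moment at which its call begins.
- hand_in(): hands the job in, once; it reports no verdict.
The state is a dict: "time_s": time; "joint_positions": joint angles; "qvel": joint speeds; "tau": joint torques, N m; "position": TCP position; "tcp_rot": TCP orientation; "force": force on the tool from outside, world axes, zero at the start; "moment": the same for the moment, N m; "opening": opening from 0.0 (shut) to 1.0 (fully open).
Only numpy, scipy, OpenCV 4.12 (cv2) and the standard library are available. Lean on these libraries where they do the work, as an engineer would, in place of code of your own. Each camera call takes 0.05 s, during which the arm holds its last target. There are 200 camera calls.

## Working session

There is one attempt and no reset: what is moved stays moved. The work goes in short steps, Python scripts to look and compute and a tool call to move; the robot and the scene stay as the last step left them, time stands still between calls to the robot, and variables do not carry over. Pictures are saved under pics/ and viewed, about 8 in all and at most 12, crops included, and the job is handed in when it is done.

Besides the shell and the picture viewer there is one more tool, called after "Call:" in YAML: its name, and indented under it one key for each argument. play_rows: Moves the arm, as the interface text tells. Its arguments: {"type":"object","properties":{"commands":{"type":"array"},"gripper":{"type":"number"}},"required":["commands"]}

```bash
mkdir -p pics; cat > h.py <<'E'
from rig import *
import numpy as np, cv2
def snap(n,f):
    c=capture(n); cv2.imwrite(f'pics/{f}.png',c['frame'][:,:,::-1]); np.savez(f'{f}.npz',**c); return c
def world(c):
    h,w=c['depth'].shape
    u,v=np.meshgrid(np.arange(w),np.arange(h))
    p=cv2.undistortPoints(np.stack([u,v],-1).reshape(-1,1,2).astype(np.float64),c['mtx'],c['dist_coeffs']).reshape(h,w,2)
    d=c['depth'][...,None]
    P=np.concatenate([p*d,d],-1)
    T=c['cam_to_world']
    W=P@T[:3,:3].T+T[:3,3]; W[c['depth']==0]=np.nan
    return W
E
python3 - <<'E'
from h import *
a=snap('top','t0');b=snap('side','s0')
cv2.imwrite('pics/both.png',cv2.resize(np.hstack([a['frame'],b['frame']])[:,:,::-1],(800,300)))
s=read_state();print(s['time_s'],s['position'],s['tcp_rot'],s['force'])
for c in(a,b):
  print(c['cam_to_world'].round(3).tolist(),c['mtx'][0,0])
W=world(a)
m=(W[...,2]>.075)&(W[...,2]<.105); print(m.sum(),np.nanmedian(W[...,2]))
E
```

```text
0.1 [ 0.1568895  -0.60436729  0.24665519] [[ 2.51040196e-01 -1.51409347e-04  9.67976651e-01]
 [-9.67974744e-01  1.95182985e-03  2.51040007e-01]
 [-1.92733553e-03 -9.99998084e-01  3.43427325e-04]] [-0.09363474  0.15558527 -0.41707736]
[[0.016, -0.998, 0.066, 0.505], [-1.0, -0.016, -0.01, 0.007], [0.011, -0.065, -0.998, 1.101], [0.0, 0.0, 0.0, 1.0]] 371.0596145388324
[[-0.991, -0.113, 0.074, 0.491], [-0.134, 0.745, -0.653, 0.689], [0.018, -0.657, -0.754, 0.898], [0.0, 0.0, 0.0, 1.0]] 357.90747691882683
8596 0.00041275467472501326
```

View pics/t0.png

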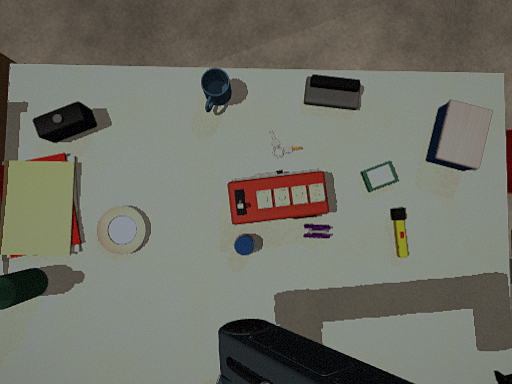

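View pics/s0.png

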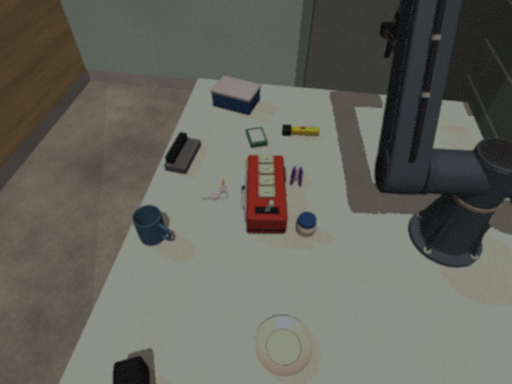

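The top view shows the radio around (279,196), with its lever at the left end (241,203). The covers lie at columns 264 (place 4) to 317 (place 1). Next I fit the radio's pose.

```bash
python3 - <<'E'
from h import *
c=dict(np.load('t0.npz'));W=world(c);f=c['frame'].astype(int)
roi=np.zeros(f.shape[:2],bool);roi[160:235,220:340]=1
z=W[...,2]
m=roi&(z>.078)&(z<.105)
n,l,st,ce=cv2.connectedComponentsWithStats(m.astype(np.uint8));k=1+st[1:,4].argmax();m=l==k
P=W[m][:,:2]
r=cv2.minAreaRect((P*1000).astype(np.float32));print(r,st[k])
red=m&(f[...,0]>1.8*f[...,1]);print('red z',np.median(z[red]))
cr=m&(f[...,1]>0.7*f[...,0])&(f[...,0]>110)
n,l,st,ce=cv2.connectedComponentsWithStats(cr.astype(np.uint8),connectivity=4)
for i in range(1,n):
  if st[i,4]>20:
    q=l==i;print(ce[i],st[i,4],np.median(W[q],0).round(4),W[q].mean(0).round(4),z[q].min(),z[q].max())
hi=roi&(z>.106);print('hi',W[hi].round(3).tolist()[:20])
cv2.imwrite('pics/crop.png',cv2.resize(c['frame'][160:235,220:340,::-1],None,fx=6,fy=6,interpolation=cv2.INTER_CUBIC))
E
```

```text
((554.899658203125, -58.76930236816406), (124.31751251220703, 269.544189453125), 7.3227858543396) [ 228  170  101   54 4158]
red z 0.0853824500827125
[316.44274809 192.33969466] 262 [ 0.568  -0.163   0.0962] [ 0.5673 -0.1629  0.0961] 0.08270899440223589 0.10244747059385328
[298.91570881 194.53256705] 261 [ 0.5595 -0.1152  0.0966] [ 0.5605 -0.1152  0.0966] 0.08223028865231163 0.10326350027101527
[281.43579767 196.6770428 ] 257 [ 0.5536 -0.0669  0.0954] [ 0.554  -0.0679  0.0952] 0.08237724678421143 0.10134438292532932
[263.93869732 198.70498084] 261 [ 0.5471 -0.0204  0.0957] [ 0.5477 -0.0205  0.0958] 0.08462208554337725 0.10229082858540894
hi [[0.537, 0.046, 0.111], [0.537, 0.044, 0.111], [0.537, 0.041, 0.113], [0.534, 0.051, 0.114], [0.534, 0.049, 0.12], [0.534, 0.046, 0.121], [0.534, 0.043, 0.12], [0.534, 0.041, 0.122], [0.534, 0.038, 0.121], [0.531, 0.051, 0.126], [0.532, 0.048, 0.122], [0.531, 0.046, 0.125], [0.532, 0.043, 0.125], [0.532, 0.04, 0.124], [0.532, 0.038, 0.123], [0.529, 0.051, 0.125], [0.529, 0.048, 0.124], [0.529, 0.046, 0.123], [0.529, 0.043, 0.126], [0.529, 0.041, 0.122]]
```

View pics/crop.png

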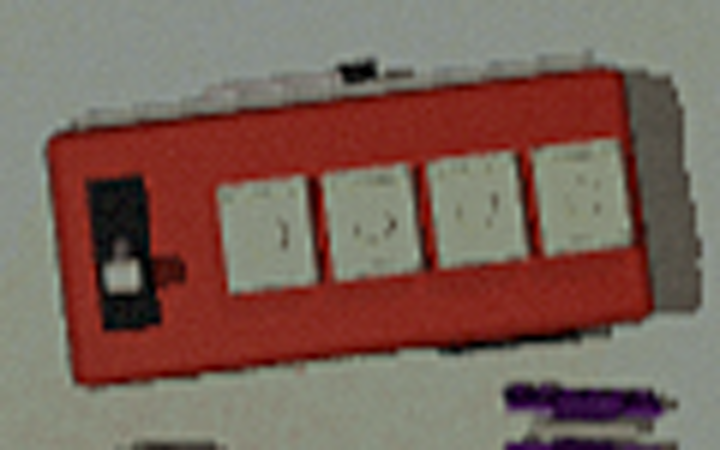

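Radio yaw is about 7.6°, and the cover centres are P1 (0.567,-0.163), P2 (0.561,-0.115), P3 (0.554,-0.068) and P4 (0.548,-0.020). The 48 mm pitch and 85 mm top height both check out. I'll close the jaws, turn −0.12 rad and go above the −x rib of place 1.

Call:
play_rows:
  commands:
    - [[0.03,0.03,0],[0,0,-0.03]]
    - [[0.07,0.08,0],[0,0,-0.06]]
    - [[0.115,0.13,0],[0,0,-0.09]]
    - [[0.16,0.18,0],[0,0,-0.12]]
    - [[0.205,0.23,0],[0,0,-0.12]]
    - [[0.25,0.28,0],[0,0,-0.12]]
    - [[0.295,0.33,0],[0,0,-0.12]]
    - [[0.34,0.385,0],[0,0,-0.12]]
    - [[0.37,0.42,0],[0,0,-0.12]]
    - [[0.386,0.439,0],[0,0,-0.12]]
  gripper: 0.0

```text
time_s: 1.35
position: [0.5441, -0.1634, 0.2472]
tcp_rot: [[0.135, -0.0, 0.991], [-0.991, 0.001, 0.135], [-0.001, -1.0, -0.0]]
force: [0.5, -0.0, 0.4]
opening: 0.018
```

Call:
play_rows:
  commands:
    - [[0,0,-0.03],[0,0,0]]
    - [[0,0,-0.07],[0,0,0]]
    - [[0,0,-0.1],[0,0,0]]
    - [[0,0,-0.115],[0,0,0]]
    - [[0,0,-0.115],[0,0,0]]
    - [[0,0,-0.115],[0,0,0]]

```text
time_s: 2.1
position: [0.5437, -0.1664, 0.1336]
tcp_rot: [[0.133, 0.002, 0.991], [-0.991, -0.001, 0.133], [0.001, -1.0, 0.002]]
force: [-0.4, -0.5, -0.2]
opening: 0.003
```

```bash
python3 - <<'E'
from h import *
s=read_state();print(s['time_s'],s['position'],s['tcp_rot'].round(3) if hasattr(s['tcp_rot'],'round') else s['tcp_rot'],s['force'],s['opening'])
a=snap('top','t1');b=snap('side','s1')
A=cv2.resize(a['frame'][130:260,210:370],(640,520),interpolation=cv2.INTER_CUBIC)
B=cv2.resize(b['frame'][120:250,210:340],(520,520),interpolation=cv2.INTER_CUBIC)
cv2.imwrite('pics/v1.png',cv2.resize(np.hstack([A,B])[:,:,::-1],(800,359)))
E
```

```text
2.1 [ 0.54372751 -0.16643427  0.13355117] [[ 0.133  0.002  0.991]
 [-0.991 -0.001  0.133]
 [ 0.001 -1.     0.002]] [-0.43744989 -0.47398072 -0.19051644] 0.00321811884095705
```

View pics/v1.png

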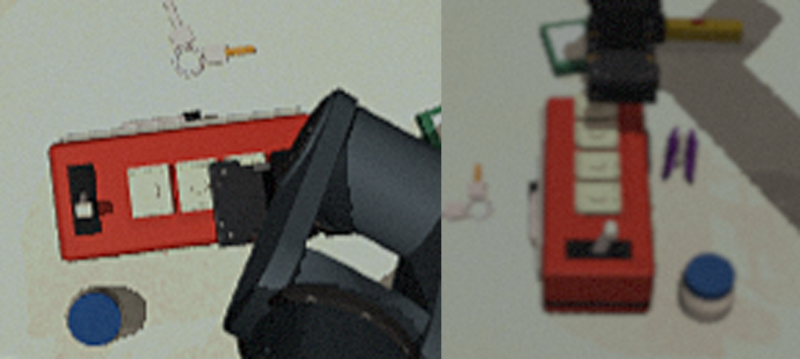

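Closed fingers sit over place 1's −x side, hiding it from the top camera, and the lever and tub are well clear. Descending gently.

Call:
play_rows:
  commands:
    - [[0,0,-0.005],[0,0,0]]
    - [[0,0,-0.009],[0,0,0]]
    - [[0,0,-0.0095],[0,0,0]]
    - [[0,0,-0.0095],[0,0,0]]

```text
time_s: 2.7
position: [0.5431, -0.166, 0.1235]
tcp_rot: [[0.133, 0.0, 0.991], [-0.991, -0.0, 0.133], [0.0, -1.0, 0.0]]
force: [-0.8, -0.6, 4.1]
opening: 0.005
```

Call:
play_rows:
  commands:
    - [[0,0,-0.0005],[0,0,0]]
    - [[0,0,-0.0005],[0,0,0]]

```text
time_s: 2.95
position: [0.5431, -0.166, 0.1235]
tcp_rot: [[0.134, 0.001, 0.991], [-0.991, -0.0, 0.134], [0.0, -1.0, 0.001]]
force: [-1.2, 0.5, 7.7]
opening: 0.002
```

Place 1 holds firm: 7.7 N with no movement at 98.5 mm. Next is place 2.

Call:
play_rows:
  commands:
    - [[0,0,0.006],[0,0,0]]
    - [[-0.001,0.006,0.01],[0,0,0]]
    - [[-0.0035,0.026,0.01],[0,0,0]]
    - [[-0.0055,0.042,0.01],[0,0,0]]
    - [[-0.0063,0.0476,0.01],[0,0,0]]
    - [[-0.0063,0.0476,0.007],[0,0,0]]
    - [[-0.0063,0.0476,0.003],[0,0,0]]
    - [[-0.0063,0.0476,0.001],[0,0,0]]
    - [[-0.0063,0.0476,0.0005],[0,0,0]]
    - [[-0.0063,0.0476,0.0005],[0,0,0]]

```text
time_s: 4.2
position: [0.5367, -0.1186, 0.123]
tcp_rot: [[0.133, 0.0, 0.991], [-0.991, -0.0, 0.133], [0.0, -1.0, -0.0]]
force: [-0.4, -1.3, 0.4]
opening: 0.002
```

Call:
play_rows:
  commands:
    - [[0,0,-0.0005],[0,0,0]]
    - [[0,0,-0.0005],[0,0,0]]

```text
time_s: 4.45
position: [0.5367, -0.1184, 0.1226]
tcp_rot: [[0.133, 0.0, 0.991], [-0.991, -0.0, 0.133], [0.0, -1.0, 0.0]]
force: [-0.4, 0.7, 0.1]
opening: 0.006
```

Call:
play_rows:
  commands:
    - [[0,0,-0.0005],[0,0,0]]
    - [[0,0,-0.0005],[0,0,0]]

```text
time_s: 4.7
position: [0.5367, -0.1184, 0.1221]
tcp_rot: [[0.133, 0.0, 0.991], [-0.991, -0.0, 0.133], [0.0, -1.0, 0.0]]
force: [-0.2, 0.8, 0.4]
opening: 0.003
```

Call:
play_rows:
  commands:
    - [[0,0,-0.0005],[0,0,0]]
    - [[0,0,-0.0005],[0,0,0]]

```text
time_s: 4.95
position: [0.5366, -0.1183, 0.1215]
tcp_rot: [[0.133, -0.0, 0.991], [-0.991, 0.0, 0.133], [-0.0, -1.0, -0.0]]
force: [-0.1, -0.9, -0.2]
opening: 0.008
```

Call:
play_rows:
  commands:
    - [[0,0,-0.0005],[0,0,0]]
    - [[0,0,-0.0005],[0,0,0]]

```text
time_s: 5.2
position: [0.5366, -0.1183, 0.121]
tcp_rot: [[0.133, -0.0, 0.991], [-0.991, 0.0, 0.133], [-0.0, -1.0, -0.0]]
force: [-0.7, -1.2, 0.9]
opening: 0.007
```

Call:
play_rows:
  commands:
    - [[0,0,-0.0005],[0,0,0]]
    - [[0,0,-0.0005],[0,0,0]]

```text
time_s: 5.45
position: [0.5366, -0.1183, 0.1205]
tcp_rot: [[0.133, -0.0, 0.991], [-0.991, 0.0, 0.133], [-0.0, -1.0, -0.0]]
force: [-1.1, -0.1, 1.4]
opening: 0.004
```

Call:
play_rows:
  commands:
    - [[0,0,-0.0005],[0,0,0]]
    - [[0,0,-0.0005],[0,0,0]]

```text
time_s: 5.7
position: [0.5366, -0.1183, 0.1202]
tcp_rot: [[0.133, -0.0, 0.991], [-0.991, -0.0, 0.133], [-0.0, -1.0, -0.0]]
force: [-1.0, -0.7, 3.0]
opening: 0.004
```

```bash
python3 - <<'E'
from h import *
s=read_state();print(s['time_s'],s['position'],s['force'])
b=snap('side','s2')
B0=dict(np.load('s0.npz'))['frame']
f=lambda x:cv2.resize(x[145:215,235:300],(390,420),interpolation=cv2.INTER_CUBIC)
cv2.imwrite('pics/v2.png',np.hstack([f(B0),f(b['frame'])])[:,:,::-1])
E
```

```text
5.7 [ 0.53655755 -0.11834045  0.12023966] [-0.98963784 -0.65958795  3.0010977 ]
```

View pics/v2.png

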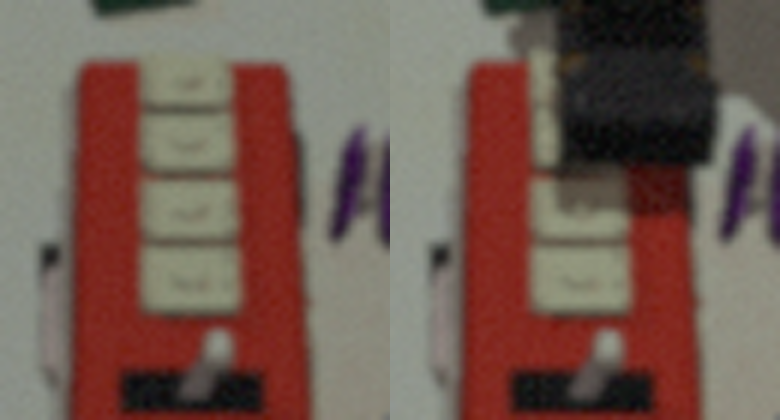

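The gripper now hides most of place 2, and the tip reached 95.2 mm, below the 96.0 mm minimum for a firm rib. I'll check from side depth whether its +x rib rose.

```bash
python3 - <<'E'
from h import *
A=dict(np.load('s0.npz'));B=dict(np.load('s2.npz'));WA=world(A);WB=world(B)
m0=np.array([.5574,-.0916]);xr=np.array([.9912,.1323]);yr=np.array([-.1323,.9912])
q=WA[...,:2]-m0;X=q@xr;Y=q@yr
same=np.abs(A['frame'].astype(int)-B['frame']).sum(2)<60
for k,y in enumerate((-.072,-.024,.024,.072)):
  for lo,hi in((-.022,-.012),(-.006,.006),(.008,.016),(.016,.024)):
    m=(X>lo)&(X<hi)&(abs(Y-y)<.016)&same&(WA[...,2]>.08)
    d=(WB-WA)[...,2][m]; d=d[abs(d)<.012]
    print(k+1,lo,len(d),d.mean().round(5) if len(d) else '',(d.std()/max(1,len(d))**.5).round(5) if len(d) else '')
E
```

```text
1 -0.022 0  
1 -0.006 0  
1 0.008 6 7e-05 0.00045
1 0.016 15 -0.00069 0.0004
2 -0.022 0  
2 -0.006 0  
2 0.008 7 0.00359 0.00078
2 0.016 13 0.00373 0.0005
3 -0.022 10 0.00049 0.00051
3 -0.006 12 0.00027 0.00046
3 0.008 15 0.00051 0.0004
3 0.016 25 0.00054 0.00054
4 -0.022 28 -0.00054 0.0004
4 -0.006 35 8e-05 0.00029
4 0.008 25 0.00022 0.00036
4 0.016 24 6e-05 0.00041
```

Place 2's +x rib rose 3.7 ± 0.5 mm while the other covers stayed put, so place 2 is the loose one. I'll lift, let it level, and go over its pad.

Call:
play_rows:
  commands:
    - [[0,0,0.003],[0,0,0]]
    - [[0,0,0.008],[0,0,0]]
    - [[0.003,0.0005,0.014],[0,0,0]]
    - [[0.014,0.002,0.014],[0,0,0]]
    - [[0.0238,0.0032,0.014],[0,0,0]]
    - [[0.0238,0.0032,0.014],[0,0,0]]
    - [[0.0238,0.0032,0.008],[0,0,0]]
    - [[0.0238,0.0032,0.005],[0,0,0]]
    - [[0.0238,0.0032,0.004],[0,0,0]]
    - [[0.0238,0.0032,0.004],[0,0,0]]

```text
time_s: 7.0
position: [0.5603, -0.1152, 0.124]
tcp_rot: [[0.133, -0.0, 0.991], [-0.991, -0.0, 0.133], [0.0, -1.0, -0.0]]
force: [1.1, 0.0, 0.2]
opening: 0.006
```

Call:
play_rows:
  commands:
    - [[0,0,-0.0005],[0,0,0]]
    - [[0,0,-0.0007],[0,0,0]]
    - [[0,0,-0.001],[0,0,0]]

```text
time_s: 7.38
position: [0.5605, -0.1152, 0.1238]
tcp_rot: [[0.133, 0.0, 0.991], [-0.991, -0.0, 0.133], [0.0, -1.0, 0.0]]
force: [-2.5, 1.0, 7.5]
opening: 0.008
```

Call:
play_rows:
  commands:
    - [[0,0,-0.0003],[0,0,0]]
    - [[0,0,-0.0005],[0,0,0]]

```text
time_s: 7.62
position: [0.5605, -0.1152, 0.1238]
tcp_rot: [[0.134, 0.001, 0.991], [-0.991, -0.0, 0.134], [0.0, -1.0, 0.0]]
force: [-2.0, 0.7, 9.7]
opening: 0.012
```

Call:
play_rows:
  commands:
    - [[0,0,-0.0003],[0,0,0]]
    - [[0,0,-0.0005],[0,0,0]]

```text
time_s: 7.88
position: [0.5605, -0.1152, 0.1233]
tcp_rot: [[0.134, 0.001, 0.991], [-0.991, -0.0, 0.134], [0.001, -1.0, 0.001]]
force: [-2.1, 0.1, 9.4]
opening: -0.0
```

Call:
play_rows:
  commands:
    - [[0,0,-0.0003],[0,0,0]]
    - [[0,0,-0.0005],[0,0,0]]

```text
time_s: 8.12
position: [0.5605, -0.1152, 0.1228]
tcp_rot: [[0.134, 0.001, 0.991], [-0.991, -0.0, 0.134], [0.001, -1.0, 0.001]]
force: [-3.2, 1.6, 9.8]
opening: 0.006
```

Sliding down at about 10 N as expected.

Call:
play_rows:
  commands:
    - [[0,0,-0.0003],[0,0,0]]
    - [[0,0,-0.0006],[0,0,0]]
    - [[0,0,-0.0009],[0,0,0]]

```text
time_s: 8.5
position: [0.5605, -0.1152, 0.1219]
tcp_rot: [[0.134, 0.001, 0.991], [-0.991, -0.0, 0.134], [0.001, -1.0, 0.001]]
force: [-2.6, 1.3, 9.2]
opening: 0.008
```

Call:
play_rows:
  commands:
    - [[0,0,-0.0003],[0,0,0]]
    - [[0,0,-0.0006],[0,0,0]]
    - [[0,0,-0.0006],[0,0,0]]

```text
time_s: 8.88
position: [0.5605, -0.1152, 0.1214]
tcp_rot: [[0.134, 0.001, 0.991], [-0.991, -0.0, 0.134], [0.001, -1.0, 0.0]]
force: [-3.1, 0.6, 9.4]
opening: 0.006
```

Call:
play_rows:
  commands:
    - [[0,0,-0.0003],[0,0,0]]
    - [[0,0,-0.0004],[0,0,0]]

```text
time_s: 9.12
position: [0.5605, -0.1152, 0.1213]
tcp_rot: [[0.134, 0.001, 0.991], [-0.991, -0.001, 0.134], [0.001, -1.0, 0.0]]
force: [-3.6, 0.7, 13.5]
opening: 0.007
```

Call:
play_rows:
  commands:
    - [[0,0,-0.0002],[0,0,0]]
    - [[0,0,-0.0002],[0,0,0]]

```text
time_s: 9.38
position: [0.5605, -0.1152, 0.1214]
tcp_rot: [[0.134, 0.001, 0.991], [-0.991, -0.001, 0.134], [0.001, -1.0, 0.001]]
force: [-3.8, 0.9, 14.1]
opening: 0.006
```

It bottomed out after 2.5 mm of travel, and force rose to 14 N with no more motion. Now I lift and move clear.

Call:
play_rows:
  commands:
    - [[0,0,0.002],[0,0,0]]
    - [[0,0,0.01],[0,0,0]]
    - [[0,0,0.04],[0,0,0]]
    - [[0,0,0.08],[0,0,0]]
    - [[0,0,0.125],[0,0,0]]
    - [[-0.03,-0.03,0.125],[0,0,0]]
    - [[-0.07,-0.075,0.125],[0,0,0]]
    - [[-0.11,-0.125,0.125],[0,0,0]]
    - [[-0.15,-0.175,0.125],[0,0,0]]
    - [[-0.19,-0.225,0.125],[0,0,0]]

```text
time_s: 10.62
position: [0.3721, -0.3381, 0.2447]
tcp_rot: [[0.134, 0.001, 0.991], [-0.991, -0.001, 0.134], [0.001, -1.0, 0.001]]
force: [1.5, -0.6, -0.1]
opening: 0.007
```

Call:
play_rows:
  commands:
    - [[-0.045,-0.05,0],[0,0,0]]
    - [[-0.09,-0.1,0],[0,0,0]]
    - [[-0.135,-0.15,0],[0,0,0]]
    - [[-0.17,-0.2,0],[0,0,0]]
    - [[-0.19,-0.24,0],[0,0,0]]
    - [[-0.19,-0.24,0],[0,0,0]]
    - [[-0.19,-0.24,0],[0,0,0]]
    - [[-0.19,-0.24,0],[0,0,0]]

```text
time_s: 11.62
position: [0.1842, -0.575, 0.2443]
tcp_rot: [[0.135, 0.0, 0.991], [-0.991, 0.002, 0.135], [-0.002, -1.0, 0.0]]
force: [-0.7, -0.2, -0.1]
opening: 0.005
```

```bash
python3 - <<'E'
from h import *
s=read_state();print(s['time_s'],s['position'],s['force'],np.abs(s['qvel']).max())
m0=np.array([.5574,-.0916]);xr=np.array([.9912,.1323]);yr=np.array([-.1323,.9912])
for n in('side','top'):
  A=dict(np.load(n[0]+'0.npz'));B=snap(n,n[0]+'3');WA=world(A);WB=world(B)
  q=WA[...,:2]-m0;X=q@xr;Y=q@yr
  for k,y in enumerate((-.072,-.024,.024,.072)):
    r=[]
    for lo,hi in((-.024,-.01),(-.01,.01),(.01,.024)):
      m=(X>lo)&(X<hi)&(abs(Y-y)<.018)&(WA[...,2]>.085)
      d=(WB-WA)[...,2][m]; d=d[abs(d)<.012]; r+=[len(d),(1e3*d.mean()).round(2)]
    print(n,k+1,r)
  d=np.abs(A['frame'].astype(int)-B['frame']).sum(2)
  if n=='top': cv2.imwrite('pics/v3.png',np.vstack([B['frame'][:300,:,::-1],cv2.cvtColor(np.clip(d[:300]*2,0,255).astype(np.uint8),cv2.COLOR_GRAY2BGR)]))
E
```

```text
11.625 [ 0.18416517 -0.57504201  0.24430205] [-0.7126178  -0.21758351 -0.09420068] 0.4304019505455606
side 1 [35, np.float64(0.31), 50, np.float64(0.14), 35, np.float64(-0.5)]
side 2 [35, np.float64(-1.82), 46, np.float64(-2.54), 33, np.float64(-2.48)]
side 3 [42, np.float64(0.17), 55, np.float64(-0.33), 44, np.float64(0.54)]
side 4 [39, np.float64(0.46), 65, np.float64(-0.07), 43, np.float64(0.28)]
top 1 [66, np.float64(-0.21), 97, np.float64(0.44), 71, np.float64(0.18)]
top 2 [67, np.float64(-2.12), 96, np.float64(-2.55), 67, np.float64(-2.41)]
top 3 [69, np.float64(-0.4), 94, np.float64(-0.04), 68, np.float64(-0.3)]
top 4 [70, np.float64(-0.39), 96, np.float64(0.24), 68, np.float64(0.14)]
```

View pics/v3.png

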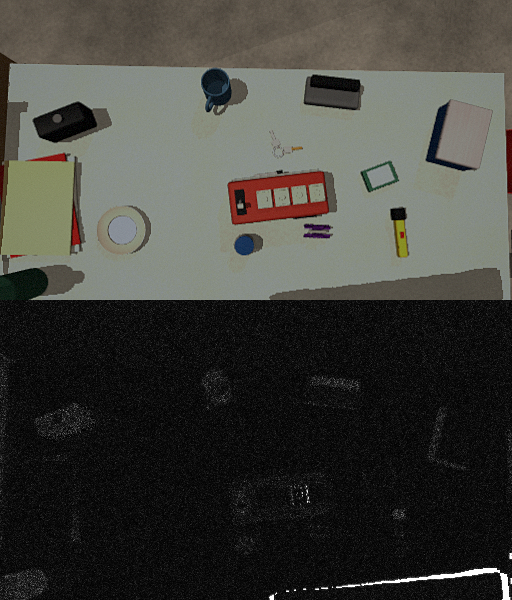

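Only cover 2 has changed, at (298,194): it sits 2.5 mm lower and level. Everything else, the lever included, is where it was, so I'm handing in.

```bash
python3 -c "
from rig import *
print(hand_in())"
```

```text
the job is handed in; nothing more can be done
None
```

The loose cover was at place 2. It is now pressed home and level, and the job was handed in at about 12 s of the 48 s allowed.

- **Finding it:** I pressed the −x rib at place 1 with about 8 N, and it did not move. At place 2 the −x rib sank to its stop with about 1.4 N, reading 3 N at the stop. The side camera's depth showed its +x rib rising 3.7 ± 0.5 mm. I did not press places 3 and 4, because the loose cover had already been found.
- **Seating it:** I pressed the middle pad of cover 2. It slid down 2.5 mm at about 10 N and then stopped; the highest reading was 14 N.
- **Last checks:** With the arm clear, both cameras' depth put cover 2 about 2.5 mm lower in the middle. Its −x side read 1.8–2.1 mm lower and its +x side 2.4–2.5 mm, and I took that difference as depth noise (other covers varied by up to 0.5 mm). The top camera's before/after picture showed no change in the lever or anything else on the board. I did not press a rib again to re-test that it no longer rocks.

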